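Clear the vacuum table and set its valve

TASK

Get the vacuum hold-down table ready for the next job: without lifting it, slide the leftover oak wedge off the table top so that it drops into the wooden scrap tray standing against the table's side. Then open the vacuum valve by turning its lever until the lever stands in line with the upright index pin, let go of it, and leave the other tools where they are.

Things in the scene. Friction and masses are not known exactly. Their poses are not given: they have to be found in the camera images.
- vacuum_table: Fixed vacuum hold-down table, 180 x 180 x 80 mm: aluminium top with 5 x 5 small ports on a plywood body. Origin: centre of its underside on the bench; top surface (flat, no rim) 80 mm above it; edges along its x and y at +-90 mm. A low copper pipe leaves its +x side. The scrap tray stands against its +y or its -y side, the block plane on the other.
- scrap_tray: Fixed open wooden scrap tray, 170 mm (its x) x 130 mm (its y) x 50 mm high, walls and floor 6 mm thick. Origin: centre of its underside. Its x and y are parallel to the table's; its centre lies 157 mm from the table's centre along the table's +y or -y, so its near wall touches the table's side with its rim 30 mm below the table top.
- oak_wedge: Loose wedge-shaped oak offcut, 26 mm wide (x), 80 mm long (y), 18 mm high at the thick end tapering to about 4 mm at the thin end (push with the fingertips 2 to 4 mm above the table top), 30 to 70 g; lies on its flat side on the vacuum table at any yaw. Origin: centre of its underside (z 80 mm above the bench at the start).
- valve: Fixed brass ball valve in a copper pipe loop rising from the bench (pipes 22 mm thick, 140 mm apart along its x). Origin: on the bench, straight below the vertical stem axis about which the lever turns.
- valve_lever (a joint): Opening angle of the valve lever in rad: 0 = closed (lever along the valve's +y, across the pipe), grows anticlockwise seen from above, pi/2 = fully open (lever along the valve's -x). Stops at 0 and pi/2. Stiff: about 0.3 N m (3.5 N at the grip point); it stays where it is left.
- lever_grip (a point): Grip point in the middle of the black sleeve of the lever, 85 mm from the stem axis and 113 mm above the bench; its x axis points outwards along the lever. The sleeve is 18 mm wide, 20 mm high, and reaches from 47 to 125 mm from the axis; there is free space beside it and 28 mm free below it, where only the flat arm of the index ring may lie.
- index_ring: Fixed steel ring round the stem with a flat radial arm (12 mm wide, top 83 mm above the bench) under the lever, ending in an upright index pin 8 mm thick, 146 mm from the stem axis, top 128 mm above the bench, just outside the lever's end. Origin: on the stem axis at bench level; x axis points to the pin, which stands 0.5 to 1.2 rad from the closed lever. In line: lever's x parallel to this x.
- block_plane: Bystander: loose steel block plane, 161 mm long, 49 mm wide, 55 mm high, on the bench beside the vacuum table, on the side away from the tray. Origin: centre of its underside.
- wax_tin: Bystander: loose round flat tin, 67 mm wide, 24 mm high. Origin: centre of its underside.
- bench_dog: Bystander: loose iron bench dog, 32 x 144 x 30 mm. Origin: centre of its underside.
- glue_jar: Bystander: loose round jar, 59 mm wide, 76 mm high. Origin: centre of its underside.

How it is judged:
On the way, in this order (a step that is already met when the one before it is completed fails the run):
1. the oak wedge lies in the scrap tray (x of oak_wedge in the frame of scrap_tray between -0.08 and 0.08 m and y of oak_wedge in the frame of scrap_tray between -0.06 and 0.06 m and z of oak_wedge in the frame of scrap_tray below 0.055 m and linear speed of oak_wedge below 0.03 m/s), for 0.2 s.
2. then the valve lever stands in line with the index pin (angle between the x axis of lever_grip and the x axis of index_ring, either way round below 0.09 rad and velocity of joint valve_lever between -0.05 and 0.05 rad/s), for 0.2 s.
At the end, for the whole second after the job is handed in: The oak wedge lies at rest in the scrap tray (its origin within the tray's walls and less than 55 mm above the tray's underside), and the valve lever stands still within 0.09 rad (5 degrees) of the direction of the index pin (all of step 1 and all of step 2); the robot touches nothing.
It fails at once if the oak wedge is lifted more than 40 mm off the vacuum table (height (world z) of oak_wedge above 0.12 m).
It fails at once if the steel block plane is moved by more than 20 mm (distance of block_plane from where it was at the start of the episode above 0.02 m).
It fails at once if the wax tin is moved by more than 20 mm (distance of wax_tin from where it was at the start of the episode above 0.02 m).
It fails at once if the bench dog is moved by more than 20 mm (distance of bench_dog from where it was at the start of the episode above 0.02 m).
It fails at once if the glue jar is moved by more than 20 mm (distance of glue_jar from where it was at the start of the episode above 0.02 m).
It also fails if it takes over 54 s, if anything falls off the work surface, if the arm or the gripper's body presses on something with over 40 N, if the wrist force passes 120 N, or if a joint passes its speed limit or range.

ROBOT

A 6-joint arm with a two-finger parallel gripper is mounted at the origin on a cart in front of the work surface, level with it; the furniture and walls round the work are solid. World frame = base frame: x ahead of the robot, y to its left, z up, the work surface at z = 0. Lengths are in m, angles in rad, forces in N, time in s.
With the tool pointing down it reaches from about 0.3 to 0.875 m from the base axis. Payload 6.4 kg.
Tool frame: the origin (TCP) lies between the finger pads; the fingertips stand 14 mm ahead of it and the grasp point (between the pads) lies 5 mm behind it (manip.tcp_to_tips is the distance from the TCP to the fingertips, in m); z points along the fingers, y is the line along which they close (so a half turn about z gives the same grasp; the last joint's range is limited). The gripper opens to 85 mm and grips with 20 to 120 N. Pads are 22 mm wide; open, the fingers measure 114 mm over their backs; the gripper's body (76 mm by 85 mm) begins 54 mm behind the grasp point. The pads swing forward as they close: fully open they stand 13 mm farther back than shut.
Start: joints at [0.968, 0.181, 1.607, -0, 1.354, -0.206], TCP at [0.222, 0.53, 0.245] pointing down, gripper open.
Joint ranges: [-2.99, 2.99], [-0.89, 2.07], [0.3, 2.58], [-1.14, 4.28], [0, 2.63], [-3.12, 3.12]. Speed limits (rad/s): [2.57, 2.57, 3.01, 3.14, 3.14, 3.14].

INTERFACE

Orientations are given as a unit quaternion [x, y, z, w].
In Python, from workcell import manip, grab_frame, calibration gives the robot as it stands.
- The arm moves only by the shell command python3 -m inch 'ROWS'. ROWS is JSON, a list of rows, each a list of 3 entries, a list of its own where there are three numbers: the shift along the tool's x, y, z in units of 25 mm (1.0 is 25 mm), then the turn about the tool's z in units of 6 degrees (1.0 is 6 degrees), then the gripper command: -1 is shut, 1 is fully open, values between are in proportion. In form: [[[x, y, z], twist, claw], ...]. A call has 1 to 10 rows; each row is the pose to reach, as a shift and turn from the pose commanded when the call began, along the tool's axes at that moment; what a row does not reach only later rows make up. A row lasts 1/10 s, in which the tool goes at most 50 mm and 8.59 degrees, less where a joint would pass 70% of its speed; a pose out of reach is approached as far as the arm can. A call with a gripper value outside its range is refused whole. The fingers move at their own pace and stop on an object; the grip force is fixed at half the most. Time passes only in rows, so rows that repeat a pose let the fingers close. It gives the time, the measured TCP pose, the force, the opening and the grip force at its end, in the units of the state.
- manip.state(): the state, without advancing time (a new reading comes with each control period).
- grab_frame(name): name is "scene" or "top" or "wrist"; returns the picture (480x640x3 uint8, blue, green, red); there is no depth.
- calibration(name): a dict with "intrinsics" (3x3 intrinsics, pixels), "R" (3x3) and "t" (3): a world point X has camera coordinates R X + t. Camera axes: x right, y down, z forward; pixel columns grow to the right and rows downward; lengths in m; the calibration is good to about 2 mm. A picture is of the moment at which its call begins: read the wrist's pose just before it. calibration takes no time and is no camera call; for the wrist camera it gives the pose at the moment of the call.
- manip.finish_job(): hands the job in; it is judged then, once.
The state is a dict: "clock": time; "joint_positions": joint angles; "dq": joint speeds; "effort": joint torques, N m; "position": TCP position; "eef_rot": TCP orientation; "ft_force": force on the tool from outside, world axes, zero at the start; "wrist_torque": the same for the moment, N m; "grip_width": finger opening in m; "grip_force": force on a finger pad.
Only numpy, scipy, OpenCV 4.12 (cv2) and the standard library are available. Lean on these libraries where they do the work, as an engineer would, in place of code of your own. Each camera call takes 0.05 s, during which the arm holds its last target. There are 200 camera calls.

## Working session

There is one attempt and no reset: what is moved stays moved. The work goes in short steps, Python scripts to look and compute and a shell command to move; the robot and the scene stay as the last step left them, time stands still between calls to the robot, and variables do not carry over. Pictures are saved under pics/ and viewed, at most 13 in all, crops included, and the job is handed in when it is done.

```bash
mkdir -p pics; ls; python3 - <<'E'
from workcell import manip, grab_frame, calibration
import cv2, numpy as np
for n in("scene","top"):
    cv2.imwrite(f"pics/{n}0.png",grab_frame(n)); c=calibration(n); print(n,np.round(c["intrinsics"],1).tolist(),np.round(c["R"],3).tolist(),np.round(c["t"],3))
print(manip.state())
E
```

```text
pics
scene [[609.6, 0.0, 311.7], [0.0, 609.6, 234.6], [0.0, 0.0, 1.0]] [[0.891, -0.454, -0.024], [-0.264, -0.473, -0.84], [0.37, 0.755, -0.541]] [-0.469  0.23   1.403]
top [[452.9, 0.0, 324.3], [0.0, 452.9, 242.9], [0.0, 0.0, 1.0]] [[-0.008, -1.0, -0.013], [-0.997, 0.009, -0.072], [0.072, 0.013, -0.997]] [0.064 0.559 1.2  ]
{'clock': 0.1, 'joint_positions': array([ 9.67739186e-01,  1.81457718e-01,  1.60793212e+00,  1.74211016e-05,
        1.35381632e+00, -2.06298621e-01]), 'dq': array([ 0.00017784, -0.00249115,  0.00016012, -0.00133469, -0.00105387,
       -0.00046173]), 'effort': array([-2.35976086e-04, -4.45875764e+01, -3.52235878e+01, -2.06796694e-04,
        4.12366062e-03, -2.25032358e-05]), 'position': array([0.22189221, 0.52993027, 0.24446766]), 'eef_rot': array([ 1.97082418e-01,  9.80386592e-01, -7.38240674e-04, -3.25454048e-04]), 'ft_force': array([0.03621801, 0.02962014, 0.47331715]), 'wrist_torque': array([ 0.00858296, -0.02215105, -0.05721113]), 'grip_force': 0.0, 'grip_width': 0.08545790287635298}
```

View pics/scene0.png

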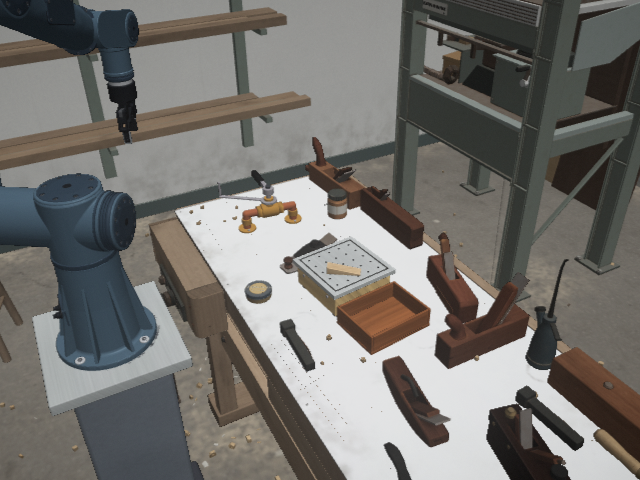

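View pics/top0.png

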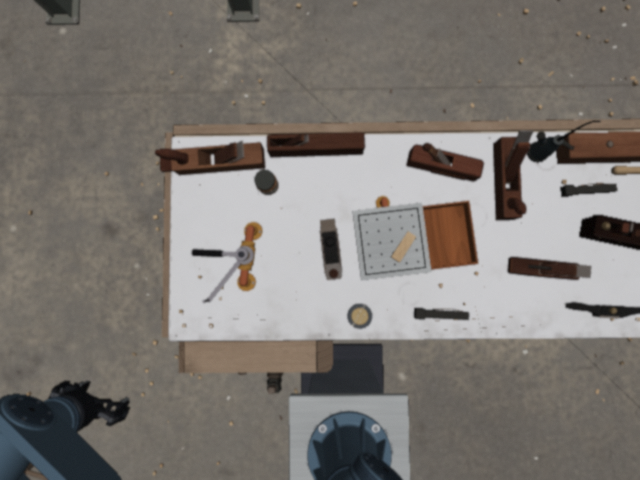

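The scene view shows the wedge on the table, the tray on the robot's right, and the valve at far left. In the top view the table centre is about (390,240) and the wedge about (403,248). The tray is about (450,235), the stem about (246,255), the lever sleeve about (207,253) and the pin about (207,300). I'll measure these next.

```bash
cat > h.py <<'E'
from workcell import manip, grab_frame, calibration
import cv2, numpy as np
def ray(c,uv):
    d=c["R"].T@np.linalg.solve(c["intrinsics"],[*uv,1.]); return -c["R"].T@np.array(c["t"]),d/np.linalg.norm(d)
def onplane(c,uv,z):
    o,d=ray(c,uv); return o+d*(z-o[2])/d[2]
def cross(rays):
    A=sum(np.eye(3)-np.outer(d,d) for o,d in rays); b=sum((np.eye(3)-np.outer(d,d))@o for o,d in rays)
    return np.linalg.solve(A,b)
def proj(c,X):
    p=c["intrinsics"]@(c["R"]@np.asarray(X,float)+c["t"]); return p[:2]/p[2]
E
python3 - <<'E'
from h import *
c=calibration("top"); s=calibration("scene"); I=cv2.imread("pics/top0.png"); S=cv2.imread("pics/scene0.png")
print(manip.tcp_to_tips)
def big(im,x,y,w,h,k): return cv2.resize(im[y:y+h,x:x+w],None,fx=k,fy=k,interpolation=cv2.INTER_CUBIC)
a=big(I,180,195,150,110,4); a[:,0:0]=0
b=big(I,340,195,150,90,4)
cv2.imwrite("pics/c1.png",big(I,180,205,100,110,5)); cv2.imwrite("pics/c2.png",big(I,345,195,140,95,5)); cv2.imwrite("pics/c3.png",big(S,210,160,200,150,4))
for n,uv,z in[("wedge",(403,248),.09),("stem",(246,255),.11),("sleeve",(207,253),.113),("pin",(207,300),.128),("tab",(390,240),.08)]: print(n,onplane(c,uv,z).round(3))
E
```

```text
0.014
wedge [ 0.54 -0.14  0.09]
stem [0.524 0.255 0.11 ]
sleeve [0.53  0.352 0.113]
pin [0.414 0.346 0.128]
tab [ 0.561 -0.109  0.08 ]
```

View pics/c1.png

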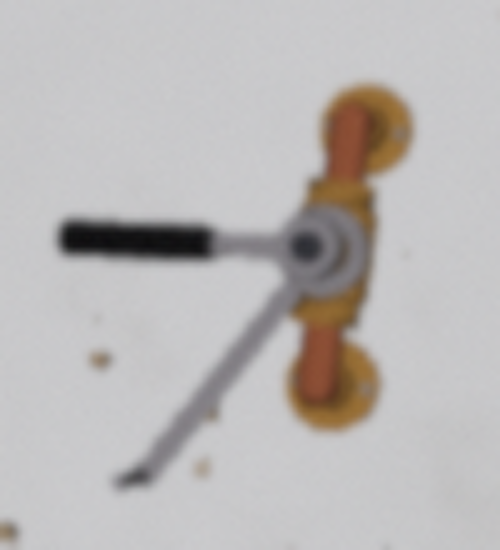

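View pics/c2.png

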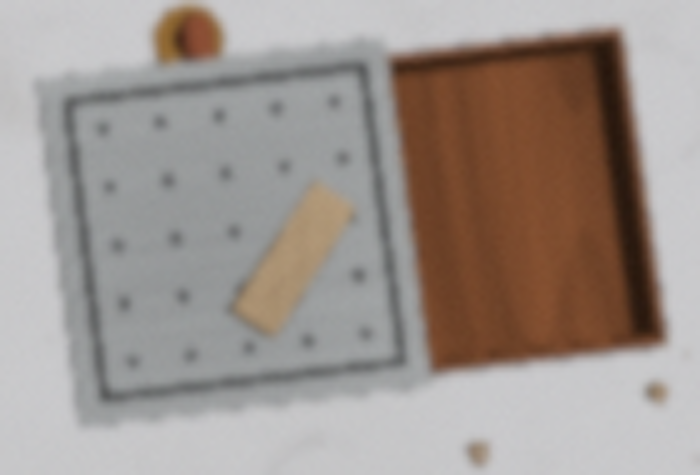

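View pics/c3.png

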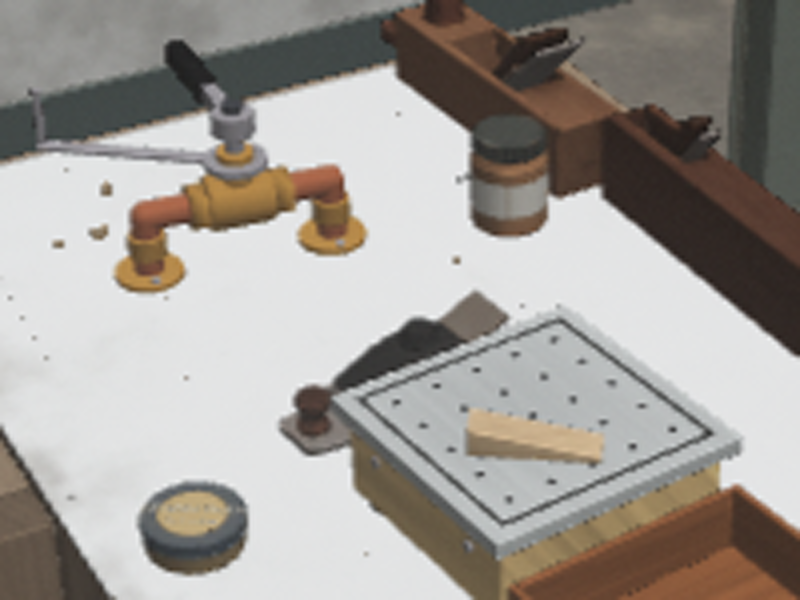

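c1 shows the sleeve running from (60,237) to (213,243) with its stem at (305,247) and the pin tip at (118,486). c2 gives the table and wedge corners, with wedge ends at (338,194) and (252,322). c3 shows the thick end is the one nearer the robot (low x). Next I'll triangulate them.

```bash
python3 - <<'E'
from h import *
c=calibration("top"); s=calibration("scene")
T1=lambda p:(180+p[0]/5,205+p[1]/5); T2=lambda p:(345+p[0]/5,195+p[1]/5); S3=lambda p:(210+p[0]/4,160+p[1]/4)
for n,t,p in[("pin",T1((118,486)),(33,93)),("slvOut",T1((60,237)),(172,45)),("slvIn",T1((213,243)),(212,92)),("stem",T1((305,247)),(233,103)),
 ("t-+",T2((82,425)),(335,402)),("t++",T2((37,80)),(565,312)),("t+-",T2((383,40)),(740,440)),("t--",T2((432,375)),(498,548)),
 ("wThickL",T2((232,308)),(471,409)),("wThinR",T2((357,208)),(603,440))]:
    print(n,cross([ray(c,t),ray(s,S3(p))]).round(4))
tb=[onplane(c,T2(p),.08)[:2] for p in((82,425),(37,80),(383,40),(432,375))]; tc=np.mean(tb,0)
ex=(tb[1]+tb[2]-tb[0]-tb[3]);ex/=np.linalg.norm(ex); ey=np.array([-ex[1],ex[0]])
w=[onplane(c,T2(p),z)[:2] for p,z in(((318,180),.084),((357,208),.084),((272,337),.098),((232,308),.098))]; wc=np.mean(w,0)
l=(w[0]+w[1]-w[2]-w[3])/2
print("tab",tc,"yaw",np.degrees(np.arctan2(ex[1],ex[0])),"side",[np.linalg.norm(tb[i]-tb[i-1]).round(3) for i in range(4)])
print("wedge",wc,"len",np.linalg.norm(l),"dir thin",np.degrees(np.arctan2(l[1],l[0])),"in table",(wc-tc)@ex,(wc-tc)@ey)
st,gi=onplane(c,T1((305,247)),.125)[:2],onplane(c,T1((136,240)),.113)[:2]
pin=onplane(c,T1((118,486)),.128)[:2]
print("stem",st,"gripmid",gi,"pin",pin,"|",np.linalg.norm(pin-st),np.linalg.norm(gi-st), np.degrees(np.arctan2(*(gi-st)[::-1])),np.degrees(np.arctan2(*(pin-st)[::-1])))
E
```

```text
pin [0.4088 0.3564 0.1211]
slvOut [0.5309 0.389  0.1145]
slvIn [0.529  0.3129 0.1104]
stem [0.5256 0.264  0.125 ]
t-+ [ 0.4601 -0.0351  0.0729]
t++ [ 0.6376 -0.014   0.0709]
t+- [ 0.6556 -0.1922  0.0755]
t-- [ 0.4812 -0.2126  0.0748]
wThickL [ 0.5173 -0.1095  0.0943]
wThinR [ 0.5687 -0.1741  0.0942]
tab [ 0.55901205 -0.11315356] yaw 6.797172978689833 side [np.float64(0.18), np.float64(0.178), np.float64(0.179), np.float64(0.173)]
wedge [ 0.54335933 -0.14259008] len 0.08061922480118612 dir thin -35.4632838677146 in table -0.019026663617361005 -0.02737705017989318
stem [0.52525879 0.26415833] gripmid [0.53003264 0.3510654 ] pin [0.40904903 0.35447404] | 0.1471789244748366 0.08703808407636508 86.85586750164353 142.14641897501417
```

The measurements agree with the given sizes: table side 0.18, wedge length 0.081, pin radius 0.147, grip radius 0.087. The pin stands 55° (0.965 rad) from the closed lever. I'll push the wedge's long side with both fingers spread, turn it parallel to the edge, then push it off.

```bash
cat >> h.py <<'E'
from scipy.spatial.transform import Rotation as Ro
def go(x,y,z,ang):
    s=manip.state(); R=Ro.from_quat(s["eef_rot"]).as_matrix(); a=np.degrees(np.arctan2(R[1,1],R[0,1]))
    print("at",s["position"].round(4),"yang",a.round(2),"F",s["ft_force"].round(1),"w",s["grip_width"].round(3),"t",s["clock"],"q",s["joint_positions"].round(2))
    print("shift",((R.T@(np.array([x,y,z])-s["position"]))/.025).round(2),"twist",round(-((ang-a+180)%360-180)/6,2))
E
python3 -m inch '[[[-22.25,-18.35,0],17.1,-0.18],[[-22.25,-18.35,0],17.1,-0.18],[[-22.25,-18.35,0],17.1,-0.18],[[-22.25,-18.35,0],17.1,-0.18],[[-22.25,-18.35,0],17.1,-0.18],[[-22.25,-18.35,0],17.1,-0.18],[[-22.25,-18.35,0],17.1,-0.18],[[-22.25,-18.35,0],17.1,-0.18],[[-22.25,-18.35,0],17.1,-0.18],[[-22.25,-18.35,0],17.1,-0.18]]'
python3 -c "
from h import *
go(.5574,-.1084,.13,-35.5)"
```

```text
clock: 1.1
position: [0.4554, 0.0859, 0.2452]
eef_rot: [0.814, 0.58, 0.0, -0.0]
ft_force: [0.4, 0.4, 0.5]
grip_width: 0.0349
grip_force: 0.0Traceback (most recent call last):
  File "<string>", line 3, in <module>
    go(.5574,-.1084,.13,-35.5)
    ~~^^^^^^^^^^^^^^^^^^^^^^^^
  File "h.py", line 15, in go
    print("at",s["position"].round(4),"yang",a.round(2),"F",s["ft_force"].round(1),"w",s["grip_width"].round(3),"t",s["clock"],"q",s["joint_positions"].round(2))
                                                                                       ^^^^^^^^^^^^^^^^^^^^^
AttributeError: 'float' object has no attribute 'round'
```

```bash
sed -i 's/s\["grip_width"\].round(3)/round(s["grip_width"],3)/' h.py
python3 -c "
from h import *
go(.5574,-.1084,.2445,-35.5)"
```

```text
at [0.4554 0.0859 0.2452] yang -19.04 F [0.4 0.4 0.5] w 0.035 t 1.1 q [-0.07 -0.08  1.88  0.    1.34  0.26]
shift [-6.01  6.39  0.03] twist 2.74
```

```bash
python3 -m inch '[[[-6,6.2,0],2.6,-0.18],[[-6,6.2,0],2.6,-0.18],[[-6,6.2,0],2.6,-0.18],[[-6,6.2,0],2.6,-0.18],[[-6,6.2,0],2.6,-0.18],[[-6,6.2,0],2.6,-0.18],[[-6,6.2,0],2.6,-0.18],[[-6,6.2,0],2.6,-0.18]]'
python3 -c "
from h import *
go(.5574,-.1084,.12,-35.5)
cv2.imwrite('pics/w1.png',grab_frame('wrist')); print(calibration('wrist'))"
```

```text
clock: 1.9
position: [0.5532, -0.1023, 0.2451]
eef_rot: [0.884, 0.468, -0.0, -0.0]
ft_force: [-0.7, 0.1, 0.2]
grip_width: 0.0351
grip_force: 0.0
at [ 0.5532 -0.1023  0.2451] yang -34.2 F [-0.7  0.1  0.2] w 0.035 t 1.9 q [-0.39  0.15  1.64  0.    1.35  0.2 ]
shift [-0.11  0.28  5.  ] twist 0.22
{'intrinsics': array([[365.48753325,   0.        , 320.10593622],
       [  0.        , 365.48753325, 242.10403479],
       [  0.        ,   0.        ,   1.        ]]), 'R': array([[ 8.27310546e-01, -5.61744629e-01, -4.81648982e-04],
       [-5.39803726e-01, -7.95233743e-01,  2.76071063e-01],
       [-1.55464461e-01, -2.28136506e-01, -9.61137106e-01]]), 't': array([-0.51515787,  0.18037014,  0.44234643])}
```

View pics/w1.png

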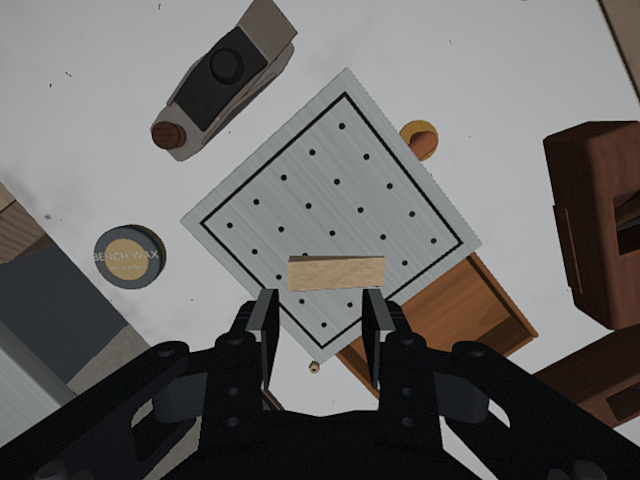

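The wedge's top face is at (289–384, 256–291), roughly square to the tool. I'll check its position from this view.

```bash
python3 -c "
from h import *
c=calibration('wrist')
P=[onplane(c,p,z)[:2] for p,z in(((289,257),.098),((384,256),.084),((384,288),.084),((289,291),.098))]
print(np.round(P,4)); w=np.mean(P,0); d=(P[1]+P[2]-P[0]-P[3])/2; print(w,np.linalg.norm(d),np.degrees(np.arctan2(d[1],d[0])))
for p in ((346,68),(482,244),(321,362),(181,219)): print(onplane(c,p,.08).round(4))
u=d/np.linalg.norm(d); n=np.array([-u[1],u[0]]); t=w-.0085*u+.036*n; print(t, proj(c,[*t,.084]))
"
```

```text
[[ 0.52   -0.1071]
 [ 0.5827 -0.1542]
 [ 0.5676 -0.1789]
 [ 0.5029 -0.131 ]]
[ 0.5433282 -0.1428176] 0.0794746775344816 -36.727364689861844
[ 0.6356 -0.0151  0.08  ]
[ 0.6563 -0.1929  0.08  ]
[ 0.4803 -0.2113  0.08  ]
[ 0.4608 -0.0342  0.08  ]
[ 0.55804382 -0.10888089] [329.42373323 228.5815176 ]
```

```bash
python3 -m inch '[[[-0.11,0.28,2],0.4,-0.18],[[-0.11,0.28,4],0.4,-0.18],[[-0.11,0.28,5],0.4,-0.18],[[-0.11,0.28,5.6],0.4,-0.18],[[-0.11,0.28,5.6],0.4,-0.18],[[-0.11,0.28,5.6],0.4,-0.18],[[-0.11,0.28,5.6],0.4,-0.18]]'
python3 -m inch '[[[0,0,0.2],0,-0.18],[[0,0,0.2],0,-0.18],[[0,0,0.2],0,-0.18]]'
python3 -c "
from h import *
go(.558,-.109,.097,-36.5)"
```

```text
clock: 2.65
position: [0.5596, -0.1105, 0.1076]
eef_rot: [0.894, 0.449, 0.001, 0.002]
ft_force: [0.4, -1.0, 0.6]
grip_width: 0.035
grip_force: 0.0
clock: 2.95
position: [0.5582, -0.1102, 0.1006]
eef_rot: [0.894, 0.449, 0.0, 0.0]
ft_force: [0.1, 0.2, 0.4]
grip_width: 0.035
grip_force: 0.0
at [ 0.5582 -0.1102  0.1006] yang -36.68 F [0.1 0.2 0.4] w 0.035 t 2.95 q [-0.4   0.34  1.73  0.    1.07  0.24]
shift [ 0.03 -0.03  0.14] twist -0.03
```

Probing downward for the table top in 1 mm steps.

```bash
python3 -m inch '[[[0,0,0.12],0,-0.18],[[0,0,0.12],0,-0.18],[[0,0,0.12],0,-0.18]]'
python3 -m inch '[[[0,0,0.06],0,-0.18],[[0,0,0.06],0,-0.18]]'
python3 -m inch '[[[0,0,0.06],0,-0.18],[[0,0,0.06],0,-0.18]]'
```

```text
clock: 3.25
position: [0.5579, -0.1101, 0.0971]
eef_rot: [0.894, 0.449, -0.0, -0.0]
ft_force: [-0.7, 0.2, 0.2]
grip_width: 0.0355
grip_force: 0.0
clock: 3.45
position: [0.5579, -0.11, 0.0955]
eef_rot: [0.894, 0.449, -0.0, -0.0]
ft_force: [0.4, 0.1, 0.1]
grip_width: 0.0349
grip_force: 0.0
clock: 3.65
position: [0.5579, -0.1101, 0.0941]
eef_rot: [0.894, 0.449, -0.0, -0.0]
ft_force: [-0.1, 0.2, 0.2]
grip_width: 0.0351
grip_force: 0.0
```

```bash
for i in 1; do python3 -m inch '[[[0,0,0.06],0,-0.18],[[0,0,0.06],0,-0.18]]'; done
python3 -m inch '[[[0,0,0.06],0,-0.18],[[0,0,0.06],0,-0.18]]'
```

```text
clock: 3.85
position: [0.5582, -0.1102, 0.0932]
eef_rot: [0.894, 0.449, 0.0, 0.0]
ft_force: [-1.2, 0.4, 3.3]
grip_width: 0.035
grip_force: 1.6
clock: 4.05
position: [0.5583, -0.1102, 0.0931]
eef_rot: [0.894, 0.449, -0.0, 0.0]
ft_force: [-5.5, 2.0, 15.1]
grip_width: 0.0353
grip_force: 7.5
```

```bash
python3 -m inch '[[[0,0,-0.2],0,-0.18],[[0,0,-0.2],0,-0.18],[[-0.2,0,-0.2],0,-0.18],[[-0.4,0,-0.2],0,-0.18],[[-0.5,0,-0.2],0,-0.18],[[-0.5,0,-0.2],0,-0.18]]'
python3 -m inch '[[[-0.09,0,0],-0.83,-0.18],[[-0.17,0.02,0],-1.67,-0.18],[[-0.26,0.03,0],-2.5,-0.18],[[-0.34,0.06,0],-3.33,-0.18],[[-0.42,0.09,0],-4.17,-0.18],[[-0.5,0.13,0],-5,-0.18],[[-0.57,0.18,0],-5.83,-0.18],[[-0.64,0.23,0],-6.67,-0.18],[[-0.69,0.28,0],-7.25,-0.18],[[-0.69,0.28,0],-7.25,-0.18]]'
python3 -c "
from h import *
cv2.imwrite('pics/w2.png',grab_frame('wrist')); go(0.5,-.1,.096,6.8)"
```

```text
clock: 4.65
position: [0.5502, -0.1206, 0.096]
eef_rot: [0.894, 0.448, -0.0, -0.0]
ft_force: [-0.1, 0.6, -0.1]
grip_width: 0.0349
grip_force: 0.0
clock: 5.65
position: [0.5459, -0.1383, 0.0962]
eef_rot: [0.664, 0.748, -0.0, -0.0]
ft_force: [-0.4, 0.3, -0.1]
grip_width: 0.035
grip_force: 0.0
at [ 0.5459 -0.1382  0.0962] yang 6.73 F [ 0.1  0.3 -0.4] w 0.035 t 5.7 q [-0.46  0.33  1.75  0.    1.06 -0.58]
shift [ 1.73 -1.64  0.01] twist -0.01
```

View pics/w2.png

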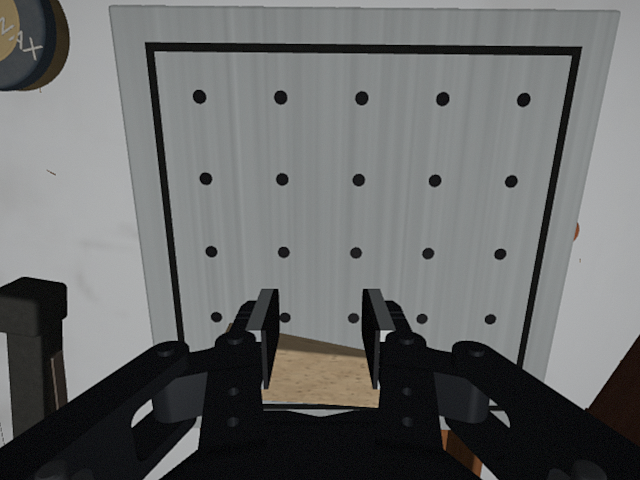

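The wedge now lies parallel to the table edge, against both fingers. Pushing it off.

```bash
python3 -m inch '[[[-0.2,0,0],0,-0.18],[[-0.4,0,0],0,-0.18],[[-0.6,0,0],0,-0.18],[[-0.8,0,0],0,-0.18],[[-1,0,0],0,-0.18],[[-1.2,0,0],0,-0.18],[[-1.4,0,0],0,-0.18],[[-1.6,0,0],0,-0.18],[[-1.8,0,0],0,-0.18],[[-2,0,0],0,-0.18]]'
python3 -m inch '[[[-0.2,0,0],0,-0.18],[[-0.4,0,0],0,-0.18],[[-0.6,0,0],0,-0.18],[[-0.8,0,0],0,-0.18],[[-0.9,0,0],0,-0.18],[[-0.9,0,0],0,-0.18],[[-0.9,0,0],0,-0.18],[[-0.9,0,0],0,-0.18],[[-0.9,0,0],0,-0.18]]'
python3 -c "
from h import *
I=grab_frame('scene'); cv2.imwrite('pics/s2.png',cv2.resize(I[220:370,270:470],None,fx=4,fy=4)); go(0.525,.349,.25,6.8)"
```

```text
clock: 6.7
position: [0.5519, -0.1883, 0.0963]
eef_rot: [0.664, 0.748, -0.0, 0.0]
ft_force: [-0.4, 0.6, 0.1]
grip_width: 0.035
grip_force: 0.0
clock: 7.6
position: [0.5545, -0.2099, 0.0963]
eef_rot: [0.664, 0.748, 0.0, -0.0]
ft_force: [-0.1, -0.2, 0.2]
grip_width: 0.035
grip_force: 0.0
at [ 0.5545 -0.2099  0.0963] yang 6.84 F [-0.1 -0.1 -0.5] w 0.035 t 7.65 q [-0.56  0.39  1.67 -0.    1.08 -0.68]
shift [22.34  1.49 -6.15] twist 0.01
```

View pics/s2.png

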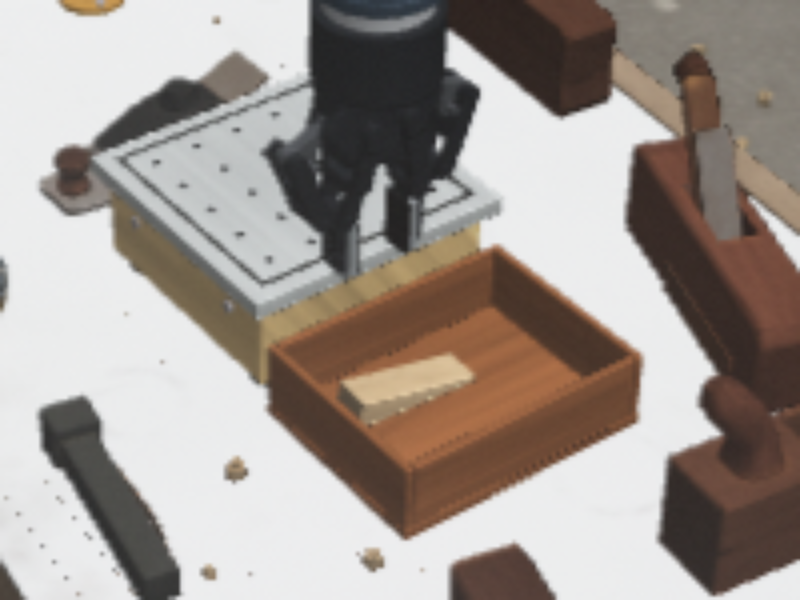

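The wedge lies flat inside the tray at about (405,385). Next I raise the tool and travel to the lever.

```bash
python3 -m inch '[[[0,0,-2],0,0.1],[[0,0,-4],0,0.1],[[0,0,-6.15],0,0.1],[[8,0.6,-6.15],1.64,0.1],[[22.3,1.7,-6.15],1.64,0.1],[[22.3,1.7,-6.15],1.64,0.1],[[22.3,1.7,-6.15],1.64,0.1],[[22.3,1.7,-6.15],1.64,0.1],[[22.3,1.7,-6.15],1.64,0.1],[[22.3,1.7,-6.15],1.64,0.1]]'
python3 -c "
from h import *
go(0.53,.349,.25,-3)"
```

```text
clock: 8.65
position: [0.539, 0.1408, 0.2492]
eef_rot: [0.725, 0.688, 0.0, 0.0]
ft_force: [0.8, 0.2, 1.0]
grip_width: 0.047
grip_force: 0.0
at [0.539  0.1408 0.2492] yang -3.02 F [0.8 0.2 1. ] w 0.047 t 8.65 q [0.04 0.14 1.65 0.   1.35 0.1 ]
shift [ 8.3  -0.8  -0.03] twist -0.0
```

```bash
python3 -m inch '[[[7.7,-0.76,0],0,0.1],[[7.7,-0.76,0],0,0.1],[[7.7,-0.76,0],0,0.1],[[7.7,-0.76,0],0,0.1],[[7.7,-0.76,0],0,0.1],[[7.7,-0.76,0],0,0.1],[[7.7,-0.76,0],0,0.1],[[7.7,-0.76,0],0,0.1]]'
python3 -c "
from h import *
I=grab_frame('wrist'); cv2.imwrite('pics/w3.png',I); go(0.53,.349,.112,-3)
c=calibration('wrist')
for X in((.53,.349,.123),(.409,.3545,.128),(.525,.264,.125)): print(proj(c,X).round())"
```

```text
clock: 9.45
position: [0.531, 0.3306, 0.2489]
eef_rot: [0.726, 0.688, -0.0, 0.0]
ft_force: [-0.0, -0.3, -0.1]
grip_width: 0.047
grip_force: 0.0
at [0.5311 0.3306 0.249 ] yang -3.13 F [ 0.1 -0.4  0.2] w 0.047 t 9.5 q [ 0.37  0.29  1.47 -0.    1.38  0.42]
shift [ 0.73 -0.08  5.48] twist -0.02
[318. 212.]
[144. 215.]
[317. 321.]
```

View pics/w3.png

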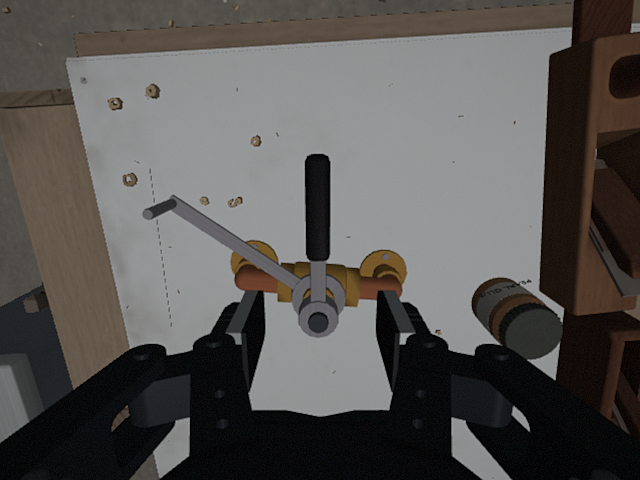

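The pin tip (148,214), stem (317,321) and sleeve (317,207) match the predicted pixels. Lowering over the sleeve.

```bash
python3 -m inch '[[[0.7,-0.08,1.5],0,0.1],[[0.7,-0.08,3],0,0.1],[[0.7,-0.08,4.2],0,0.1],[[0.7,-0.08,5],0,0.1],[[0.7,-0.08,5.48],0,0.1],[[0.7,-0.08,5.48],0,-0.35],[[0.7,-0.08,5.48],0,-0.35],[[0.7,-0.08,5.48],0,-0.35],[[0.7,-0.08,5.48],0,-0.35]]'
python3 -c "
from h import *
go(0.53,.349,.112,-3)
c=calibration('wrist'); 
a=np.radians(-3+55.2)
st=np.array([.5253,.2642])
for d in(10,20,30,40,50,55.5,58): 
  t=np.radians(86.7+d); go(*(st+.085*np.array([np.cos(t),np.sin(t)])),.112,-3.3+d)" | grep -v '^at' ; python3 -c "
from h import *
go(0.53,.349,.112,-3)"
```

```text
clock: 10.4
position: [0.5305, 0.3499, 0.1135]
eef_rot: [0.726, 0.688, 0.001, 0.0]
ft_force: [-0.4, 0.5, 0.4]
grip_width: 0.0277
grip_force: 0.0
shift [-0.04 -0.02  0.06] twist -0.0
shift [-0.08 -0.6   0.06] twist -1.62
shift [-0.23 -1.18  0.06] twist -3.29
shift [-0.48 -1.71  0.06] twist -4.95
shift [-0.82 -2.2   0.05] twist -6.62
shift [-1.23 -2.62  0.05] twist -8.29
shift [-1.49 -2.82  0.05] twist -9.2
shift [-1.62 -2.9   0.05] twist -9.62
at [0.5305 0.3499 0.1135] yang -3.02 F [-0.4  0.5  0.4] w 0.028 t 10.4 q [ 0.4   0.45  1.55 -0.    1.14  0.45]
shift [-0.04 -0.02  0.06] twist -0.0
```

```bash
python3 -m inch '[[[-0.05,-0.3,0.05],-0.8,-0.35],[[-0.08,-0.6,0.05],-1.62,-0.35],[[-0.14,-0.9,0.05],-2.45,-0.35],[[-0.23,-1.18,0.05],-3.29,-0.35],[[-0.34,-1.45,0.05],-4.1,-0.35],[[-0.48,-1.71,0.05],-4.95,-0.35],[[-0.64,-1.96,0.05],-5.8,-0.35],[[-0.82,-2.2,0.05],-6.62,-0.35],[[-1.02,-2.42,0.05],-7.45,-0.35],[[-1.23,-2.62,0.05],-8.29,-0.35]]'
python3 -m inch '[[[0,-0.33,0],-0.9,-0.35],[[0,-0.33,0],-0.9,-0.35],[[0,-0.33,0],-0.9,-0.35]]'
python3 -c "
from h import *
t=np.radians(86.7+58)
go(.5253+.085*np.cos(t),.2642+.085*np.sin(t),.112,-3.3+58)
I=grab_frame('top'); cv2.imwrite('pics/t4.png',I)
I=grab_frame('wrist'); cv2.imwrite('pics/w4.png',I)
c=calibration('wrist'); print(proj(c,(.409,.3545,.128)),proj(c,(.5253,.2642,.125)))"
```

```text
clock: 11.4
position: [0.4642, 0.3227, 0.1123]
eef_rot: [0.367, 0.93, 0.002, 0.002]
ft_force: [4.7, 0.8, -0.1]
grip_width: 0.028
grip_force: 1.6
clock: 11.7
position: [0.4572, 0.3165, 0.1113]
eef_rot: [0.326, 0.945, 0.0, 0.0]
ft_force: [-0.4, 0.3, -0.9]
grip_width: 0.0276
grip_force: 0.0
at [0.4572 0.3165 0.1113] yang 51.98 F [-0.4  0.3 -0.9] w 0.028 t 11.7 q [ 0.39  0.3   1.76  0.    1.08 -0.52]
shift [-0.04 -0.13 -0.03] twist -0.45
[324.24234074 166.95123373] [323.99409884 521.46883587]
```

View pics/w4.png

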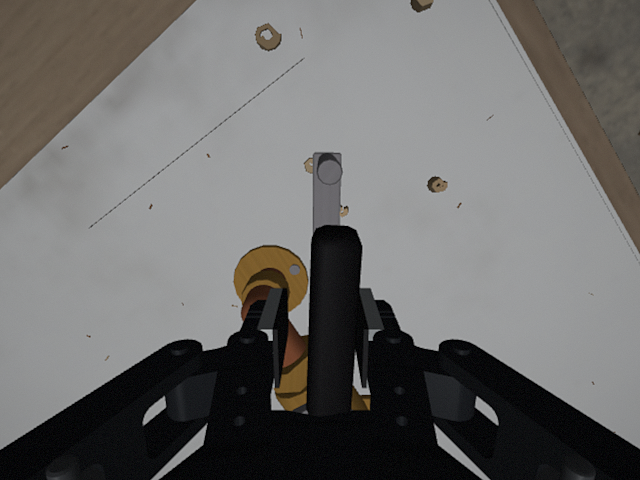

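The sleeve axis runs from about (329,415) to (336,228), and the pin top is at (329,167). I'll compute both angles about the stem.

```bash
python3 -c "
from h import *
c=calibration('wrist'); st=np.array([.5253,.2642])
A=lambda v:np.degrees(np.arctan2(v[1],v[0]))
p=onplane(c,(329,167),.128)[:2]; o=onplane(c,(336,232),.121)[:2]; i=onplane(c,(330,400),.121)[:2]
print(p,'pin',A(p-st),'| tip',A(o-st),'axis',A(o-i),np.linalg.norm(p-st),np.linalg.norm(o-st))
I=cv2.imread('pics/w4.png',0)
for r in (240,270,300,340,380): print(r,I[r,295:380:4])
"
```

```text
[0.40989833 0.35562709] pin 141.61193769419762 | tip 140.31251759623572 axis 140.72783579464448 0.14722927117059692 0.12515139577337295
240 [158 159 159 158 102   1  11  14   9   7   9  14  12  11   4   8  33 159
 158 159 158 157]
270 [104 104  96 162   0  11  18  27  24  23  22  23  18  16  18  15   0 161
 158 158 158 157]
300 [ 93  92 164 161   4  15  16  25  27  24  18  17  16  13   6  13   0  48
  46  46  27  22]
340 [ 48  40  31  30   7  12  21  26  24  18  16  17  16  10  10   6   4  19
  26 120   7   0]
380 [ 92  90  87   9  12  20  20  20  22  19  19  16  19  12   3 157 167  34
  81  13  10   1]
```

The lever is about 1° from the pin. Opening the fingers and lifting straight away.

```bash
python3 -m inch '[[[0,0,0],0,0.1],[[0,0,0],0,0.1],[[0,0,0],0,0.1],[[0,0,-1],0,0.1],[[0,0,-2.5],0,0.1],[[0,0,-4],0,0.1],[[0,0,-5.5],0,0.1],[[0,0,-5.5],0,0.1],[[0,0,-5.5],0,0.1],[[0,0,-5.5],0,0.1]]'
python3 -c "
from h import *
cv2.imwrite('pics/w5.png',grab_frame('wrist')); I=cv2.imread('pics/w5.png')
c=calibration('wrist'); st=np.array([.5253,.2642])
m=(I.max(2)<45).astype(np.uint8); n,l,s,ce=cv2.connectedComponentsWithStats(m)
q=proj(c,[*(st+.085*np.array([np.cos(2.455),np.sin(2.455)])),.123]); k=l[int(q[1]),int(q[0])]; print(q,k,s[k],[proj(c,(.4095,.355,.128)),proj(c,(*st,.125))])
ys,xs=np.nonzero(l==k); v=cv2.fitLine(np.c_[xs,ys].astype(np.float32),cv2.DIST_L2,0,.01,.01).ravel(); a=onplane(c,v[2:]-40*v[:2],.121);b=onplane(c,v[2:]+40*v[:2],.121)
print('lever axis',np.degrees(np.arctan2(*(b-a)[1::-1]))%180); go(0,0,0,0)"
```

```text
clock: 12.8
position: [0.4562, 0.316, 0.2468]
eef_rot: [0.325, 0.946, -0.001, -0.001]
ft_force: [-0.8, -0.1, -0.5]
grip_width: 0.0469
grip_force: 0.0
[327.13275631 240.48943995] 11 [ 312  183   31  105 2422] [array([325.31646149, 151.84406063]), array([323.83231266, 346.24959351])]
lever axis 139.82329211499936
at [0.456  0.3159 0.2464] yang 52.12 F [-0.2  0.7 -0.2] w 0.047 t 12.85 q [ 0.39  0.14  1.65  0.    1.35 -0.52]
shift [  6.62 -21.15   9.92] twist 8.69
```

View pics/w5.png

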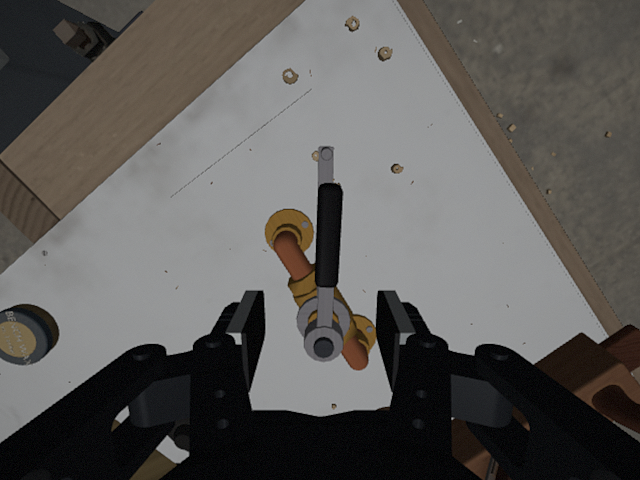

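Clear of everything: sleeve at (329,235), pin at (327,154), lever about 2° from the pin and inside the 5° limit. Handing in.

```bash
python3 -c "
from workcell import manip
print(manip.finish_job())"
```

```text
the job is handed in; nothing more can be done
None
```

The job is handed in, with no verdict returned: the wedge lies in the scrap tray, the valve lever stands about 2° from the index pin (limit 5°) and is released, and I saw none of the other tools moved.

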